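# Hold the liquid limit cup at the top of its cam

### The job

We are checking the drop height of the liquid limit device: first swing the keeper across the cup's hanger pin, right home against its stud, so that the cup is locked in its carriage. Then take the crank by its handle and turn it up on the cup's side and over the top, until the cam alone has lifted the cup to its highest point, stopping before the cup drops off the cam. Finish still gripping the handle there, holding the cup up and without touching it, so that I can slide the gauge under it, and leave the things lying around where they are.

Things in the scene. Friction and masses are not known exactly. Their poses are not given: they have to be found in the camera images.
- device: liquid limit (Casagrande) device, fixed: black base 150 x 125 mm on feet, its top 65 mm above the bench, round brass cup in front, steel carriage (60 mm wide, 121 mm high) behind. Origin on the bench under the base's centre; x points from cup (x = -24 mm) to carriage (x = 36 to 78 mm), y left, z up (mm below are in this frame). Crank outside the right (-y) side
- keeper (a joint): keeper on the carriage's top, a flat steel bar 88 x 14 x 5 mm on an upright pivot at (48, 32). 0 = shut: it lies along -y over both cheeks and the hanger pin, home against the stop stud (hard stop). Positive = open, rad; at 1.57 it points to the rear (+x), up to 1.75. No spring: it stays where it is left; about 0.5 N at its post turns it
- keeper_post (a point): point on the axis of the keeper's round upright thumb post (12 mm diameter, from z = 127 to 149 mm), at z = 138 mm, 72 mm from the pivot; when shut it stands at (48, -40)
- keeper_pivot (a point): point on the keeper's pivot axis, at z = 138 mm, level with keeper_post
- stop_stud (a point): top (z = 131 mm) of the fixed headed stud, 9 mm head, at (38, -18), that stops the keeper; the only thing near the post when shut
- crank (a joint): crank with the snail cam on its shaft (along y), rad: 0 = arm hanging straight down, 1.57 = level to the front (-x, cup's side), 3.14 = up, 4.71 = level to the rear. It works only in this growing sense (stops at -0.5). The cup rests on the base until about 1.8, rises smoothly, has its full 10 mm lift from 4.5 to 4.9, best at 4.71 (arm level to the rear), and drops off the cam's step just after 5.0
- crank_axis (a point): point on the crank's shaft axis abreast of the handle's middle, at (64, -100), 87 mm above the bench. Shaft hub (18 mm diameter) and crank arm (13 mm wide) lie at y = -66 to -76 mm. Turning takes about 2 N at the handle. Its friction does not carry the arm's weight when level: let go at the top, it runs on down and drops the cup
- knob: black crank handle, 18 mm diameter, 46 mm long, along y, turning freely on its pin; origin at its middle, 50 mm from crank_axis, 25 mm outward (-y) of the arm's outer face. With the arm hanging it is 37 mm above the bench and below the hub: a hand from straight above meets the hub; one leaning out to -y by about 30 degrees, fingers pointing down and in to the base, clears it all the way round
- cup: brass cup (98 mm over the rim, 29 mm deep) with its hanger, lifted only by the cam; origin on the hanger pin at (48, 0, 115) about which it swings up
- cup_heel (a point): lowest point of the cup's underside, at (-24, 0) in the device's frame; z = 65 mm at rest on the base, 75 mm at full lift
- grooving_tool: flat brass grooving tool with gauge block, 96 x 24 x 10 mm, lying loose; origin under the middle of its 50 mm block
- moisture_tin: aluminium tin with lid, 57 mm diameter, 41 mm high, loose; origin under its middle
- porcelain_dish: white porcelain dish, 110 mm across, 45 mm high, loose; origin under its middle
- spatula: spatula with a dark wooden handle, lying loose on the bench

How it is judged:
On the way:
1. the keeper is shut home over the hanger pin (within 0.1 rad) while the cup still rests on the base (value of joint keeper below 0.1 rad and z of cup_heel in the frame of device below 0.066 m), for 0.2 s.
At the end, for the whole second after the job is handed in: The keeper is shut (within 0.1 rad), the crank has been turned up and over to between 4.2 and 5.1 rad, the cup stands still on the cam with its heel within 0.5 mm of the full 10 mm lift, the fingers still grip the handle (over 2 N), and neither hand nor arm touches the cup (value of joint keeper below 0.1 rad and z of cup_heel in the frame of device above 0.0745 m and value of joint crank between 4.2 and 5.1 rad and contact force between the fingers and knob above 2 N and contact force between each of the arm, the fingers and cup below 0.5 N and linear speed of cup below 0.01 m/s); the arm keeps its last pose, push and grip.
It fails at once if the crank is run past the cam's step and the cup drops (value of joint crank above 5.15 rad).
It fails at once if the grooving tool is knocked aside (distance of grooving_tool from where it was at the start of the episode above 0.03 m).
It fails at once if the moisture tin is knocked aside (distance of moisture_tin from where it was at the start of the episode above 0.03 m).
It fails at once if the porcelain dish is knocked aside (distance of porcelain_dish from where it was at the start of the episode above 0.03 m).
It fails at once if the spatula is knocked aside (distance of spatula from where it was at the start of the episode above 0.03 m).
It also fails if it takes over 61 s, if anything falls off the work surface, if the arm or the gripper's body presses on something with over 40 N, if the wrist force passes 120 N, or if a joint passes its speed limit or range.

### The arm

A 6-joint arm with a two-finger parallel gripper is mounted at the origin on the work surface. World frame = base frame: x ahead of the robot, y to its left, z up, the work surface at z = 0. Lengths are in m, angles in rad, forces in N, time in s.
With the tool pointing down it reaches from about 0.225 to 0.875 m from the base axis. Payload 3.4 kg.
Tool frame: the origin (TCP) lies on the centre line of the jaws, within the pads' length; the fingertips stand 11 mm ahead of it and the grasp point (between the pads) lies 8 mm behind it; z points along the fingers, y is the line along which they close (so a half turn about z gives the same grasp; the last joint's range is limited). The gripper opens to 85 mm and grips with 20 to 120 N. Pads are 22 mm wide; open, the fingers measure 114 mm over their backs; the gripper's body (76 mm by 85 mm) begins 54 mm behind the grasp point. The pads swing forward as they close: fully open they stand 13 mm farther back than shut.
Start: joints at [-1.428, 0.276, 1.505, -0, 1.361, -0.121], TCP at [0.15, -0.555, 0.215] pointing down, gripper open.
Joint ranges: [-2.89, 2.89], [-0.75, 2.08], [0.22, 2.7], [-1.18, 4.32], [0.11, 2.71], [-2.7, 2.7]. Speed limits (rad/s): [2.57, 2.57, 3.14, 3.14, 3.14, 3.14].

### API

Orientations are given as a unit quaternion [w, x, y, z].
In Python, from rig import manip, eyes, job gives the robot as it stands.
- The arm moves only by the tool drive_tool, never from a script. Its argument "rows" is a list of rows, each a list of 3 entries, a list of its own where there are three numbers: the turn, a rotation vector about the world's x, y, z in rad, then the shift along the world's x, y, z in cm, then the finger opening in cm, from 0 to 8.54. A call has 1 to 8 rows; each row shifts and turns the commanded pose from where the row before left it; what a row does not reach is not made up. A row lasts 1/8 s, in which the tool goes at most 62.5 mm and 10.7 degrees, less where a joint would pass 70% of its speed; a pose out of reach is approached as far as the arm can. A call is refused whole if a number of a shift passes 6.25 or a number of a turn 0.188, either way. A call with a gripper value outside its range is refused whole. The fingers move at their own pace and stop on an object; "force" is the grip in N (left out, the last holds). Time passes only in rows, so rows that do not move let the fingers close. It gives the time, the measured TCP pose, the force, the opening and the grip force at its end, in the units of the state.
- manip.get_state(): the state, without advancing time (a new reading comes with each control period).
- eyes.get_image(name): name is "scene" or "top"; returns the picture (384x512x3 uint8, red, green, blue); there is no depth.
- eyes.get_calibration(name): a dict with "camera_matrix" (3x3 intrinsics, pixels), "k1" (the pictures are not rectified: a ray, as slopes to the right and down, at radius r is drawn at 1 + k1 r^2 times it, then the intrinsics apply), "view" (4x4, takes a point from world to camera coordinates). Camera axes: x right, y up, looking along -z (the intrinsics and any distortion apply to the point x, -y, -z); pixel columns grow to the right and rows downward; lengths in m; the calibration is good to about 2 mm. A picture is of the moment at which its call begins. get_calibration takes no time and is no camera call.
- job.sign_off(): hands the job in; it is judged then, once.
The state is a dict: "clock": time; "qpos": joint angles; "qd": joint speeds; "effort": joint torques, N m; "position": TCP position; "ee_rot": TCP orientation; "contact_force": force on the tool from outside, world axes, zero at the start; "moment": the same for the moment, N m; "width": finger opening in m; "gripper_force": force on a finger pad.
Only numpy, scipy, OpenCV 4.12 (cv2) and the standard library are available. Lean on these libraries where they do the work, as an engineer would, in place of code of your own. Each camera call takes 0.05 s, during which the arm holds its last target. There are 200 camera calls.

## Working session

There is one attempt and no reset: what is moved stays moved. The work goes in short steps, Python scripts to look and compute and a tool call to move; the robot and the scene stay as the last step left them, time stands still between calls to the robot, and variables do not carry over. Pictures are saved under pics/ and viewed, at most 10 in all, crops included, and the job is handed in when it is done.

Besides the shell and the picture viewer there is one more tool, called after ">>>" by a JSON object that holds its "op" and its "data", one argument or row to a line. drive_tool: Moves the arm, as the interface text tells. Its arguments: {"type":"object","properties":{"rows":{"type":"array"},"force":{"type":"number"}},"required":["rows"]}

```bash
mkdir -p pics
python3 - <<'E'
from rig import manip, eyes, job
import cv2,numpy as np
for n in("scene","top"):
    im=eyes.get_image(n); cv2.imwrite(f"pics/{n}0.png",cv2.resize(im[:,:,::-1],(800,600),interpolation=cv2.INTER_CUBIC)); cv2.imwrite(f"raw_{n}0.png",im[:,:,::-1])
    c=eyes.get_calibration(n); print(n,{k:np.round(v,4).tolist() for k,v in c.items()})
print(manip.get_state())
E
```

```text
scene {'camera_matrix': [[375.9067, 0.0, 255.4106], [0.0, 375.9067, 188.4921], [0.0, 0.0, 1.0]], 'k1': -0.0816, 'view': [[-0.8526, 0.5225, -0.0099, 0.477], [-0.3072, -0.4858, 0.8183, 0.1096], [0.4227, 0.7007, 0.5747, -1.4576], [0.0, 0.0, 0.0, 1.0]]}
top {'camera_matrix': [[469.6806, 0.0, 257.5233], [0.0, 469.6806, 186.5794], [0.0, 0.0, 1.0]], 'k1': -0.0557, 'view': [[0.0278, -0.9996, 0.0053, -0.0189], [0.9937, 0.0282, 0.1087, -0.5733], [-0.1088, 0.0023, 0.9941, -1.4451], [0.0, 0.0, 0.0, 1.0]]}
{'clock': 0.1, 'qpos': array([-1.42804971e+00,  2.76532320e-01,  1.50602212e+00,  6.65269420e-06,
        1.36070120e+00, -1.21014921e-01]), 'qd': array([-6.62441601e-04, -5.62193858e-05, -4.25825034e-03,  4.75726114e-04,
       -9.12007608e-04, -7.35281677e-04]), 'effort': array([ 1.13513222e-03, -4.17699158e+01, -2.46404207e+01, -1.33644426e-04,
        5.77816623e-03,  3.88208804e-06]), 'position': array([ 0.14982699, -0.55461356,  0.2142197 ]), 'ee_rot': array([-8.31481963e-04,  9.91316077e-01,  1.31498074e-01, -5.78229313e-06]), 'contact_force': array([-0.60213548,  0.20968074, -0.24929272]), 'moment': array([ 0.02865164,  0.03196013, -0.03254695]), 'gripper_force': 0.0, 'width': 0.08537536253025843}
```

View pics/scene0.png

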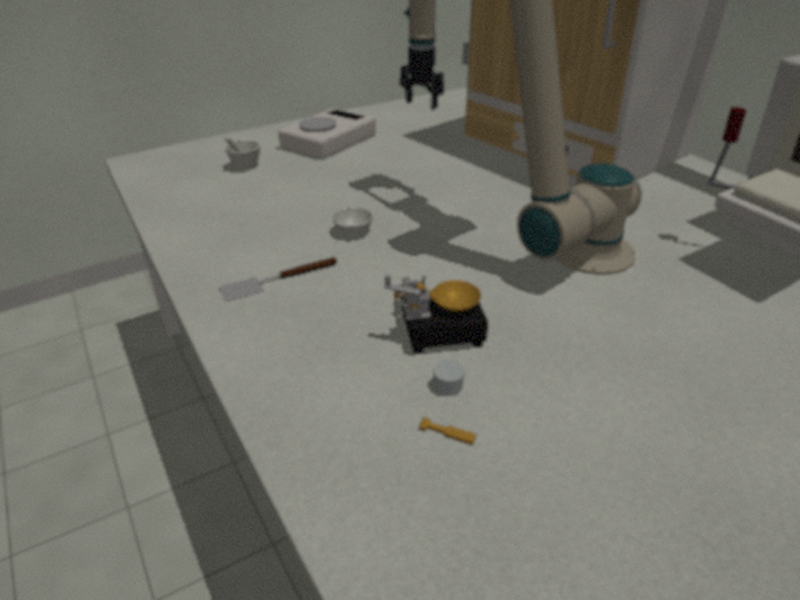

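View pics/top0.png

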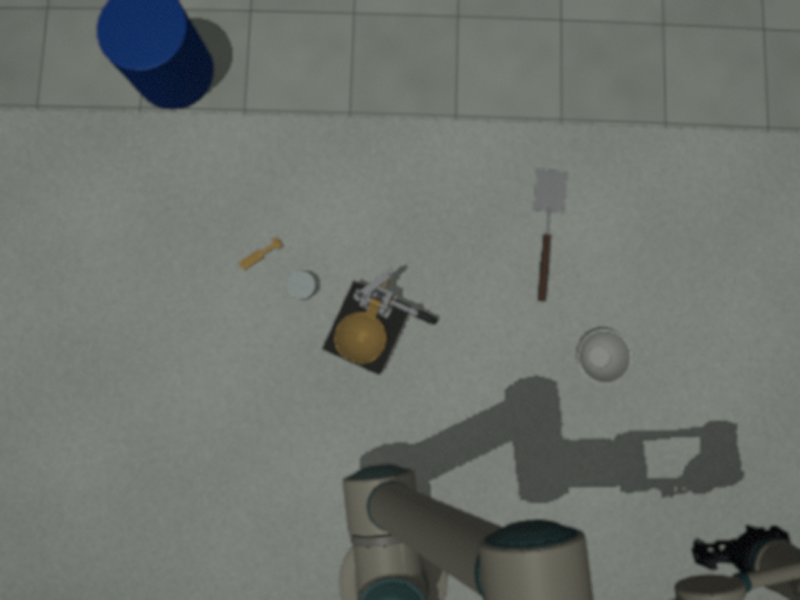

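Scene view: the device is near (440,310), with tin (448,378), grooving tool (447,431), dish (352,222) and spatula (280,280). Top view: the cup is at (360,337), the keeper runs from about (360,297) to (405,268), pointing rearward, and the handle is near (428,318).

```bash
cat > h.py <<'E'
import numpy as np,cv2
from rig import manip, eyes, job
from scipy.spatial.transform import Rotation as R
C={n:{k:np.array(v) for k,v in eyes.get_calibration(n).items()} for n in("scene","top")}
def proj(n,P):
    c=C[n];P=np.atleast_2d(P);q=P@c["view"][:3,:3].T+c["view"][:3,3]
    s=np.c_[q[:,0],-q[:,1]]/-q[:,2:3]; s=s*(1+c["k1"]*(s**2).sum(1,keepdims=True))
    K=c["camera_matrix"]; return s*[K[0,0],K[1,1]]+[K[0,2],K[1,2]]
def ray(n,uv):
    c=C[n];K=c["camera_matrix"];uv=np.atleast_2d(np.float64(uv))
    d=cv2.undistortPoints(uv[:,None],K,np.array([c["k1"],0,0,0]))[:,0]
    V=c["view"];Rm=V[:3,:3]
    return -Rm.T@V[:3,3], np.c_[d[:,0],-d[:,1],-np.ones(len(d))]@Rm
def onz(n,uv,z):
    o,d=ray(n,uv); return o+d*((z-o[2])/d[:,2:3])
def crop(n,im,x0,y0,w,h,f,name):
    cv2.imwrite(name,cv2.resize(im[y0:y0+h,x0:x0+w,::-1],None,fx=f,fy=f,interpolation=cv2.INTER_CUBIC))
E
python3 - <<'E'
from h import *
t=cv2.imread("raw_top0.png")[:,:,::-1]; s=cv2.imread("raw_scene0.png")[:,:,::-1]
crop("top",t,195,155,100,90,6,"pics/t_c.png"); crop("scene",s,230,165,100,75,8,"pics/s_c.png")
hsv=cv2.cvtColor(np.ascontiguousarray(t),cv2.COLOR_RGB2HSV)
m=cv2.inRange(hsv,(8,110,60),(30,255,255)); cs=cv2.findContours(m,0,2)[0]
for c in cs:
    if cv2.contourArea(c)>15:
        (a,b),r=cv2.minEnclosingCircle(c); print(cv2.contourArea(c),a,b,r,onz("top",[a,b],.09))
d=cv2.inRange(hsv,(0,0,0),(180,255,45)); cs=cv2.findContours(d,0,2)[0]
for c in cs:
    if 30<cv2.contourArea(c)<3000: print("dark",cv2.contourArea(c),cv2.minAreaRect(c),[(p+.0).tolist() for p in cv2.boxPoints(cv2.minAreaRect(c))])
E
```

```text
861.0 232.60714721679688 210.98214721679688 21.179040908813477 [[0.49137389 0.07008307 0.09      ]]
74.5 166.5 162.5 14.089102745056152 [[0.63284358 0.27590213 0.09      ]]
dark 1357.5 ((470.15521240234375, 357.44073486328125), (35.10668182373047, 81.04318237304688), 74.2913589477539) [[426.3945617675781, 351.5140380859375], [504.4108581542969, 329.57196044921875], [513.9158935546875, 363.367431640625], [435.8995666503906, 385.30950927734375]]
dark 701.0 ((339.2077331542969, 341.6615905761719), (16.49661636352539, 61.27315902709961), 82.87498474121094) [[307.78466796875, 337.2769775390625], [368.58465576171875, 329.677001953125], [370.63079833984375, 346.04620361328125], [309.830810546875, 353.64617919921875]]
dark 118.0 ((242.83944702148438, 300.99285888671875), (5.941019535064697, 34.21070098876953), 85.42607879638672) [[225.55169677734375, 299.3958740234375], [259.6534423828125, 296.667724609375], [260.127197265625, 302.58984375], [226.02545166015625, 305.3179931640625]]
dark 35.5 ((210.82318115234375, 218.423583984375), (16.123973846435547, 6.542103290557861), 82.40535736083984) 
[... 284 characters left out ...]
88, 232.53448486328125], [245.41378784179688, 194.03448486328125], [259.7758483886719, 200.18966674804688], [243.27584838867188, 238.68966674804688]]
dark 97.5 ((226.26583862304688, 195.50730895996094), (12.50190258026123, 28.495956420898438), 24.77513885498047) [[214.61949157714844, 205.8243865966797], [226.5609588623047, 179.9512176513672], [237.9121856689453, 185.1902313232422], [225.97071838378906, 211.0634002685547]]
dark 546.0 ((121.13077545166016, 38.85384750366211), (43.288116455078125, 25.179048538208008), 60.2551155090332) [[99.46154022216797, 26.307697296142578], [121.32307434082031, 13.815387725830078], [142.80001831054688, 51.39999771118164], [120.9384765625, 63.89230728149414]]
```

View pics/t_c.png

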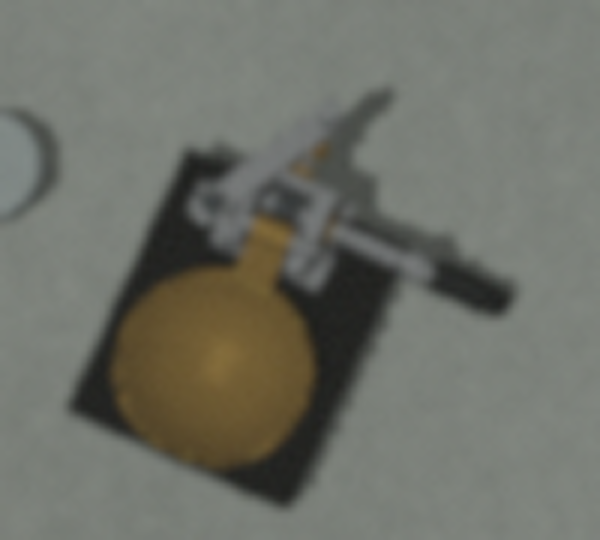

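View pics/s_c.png

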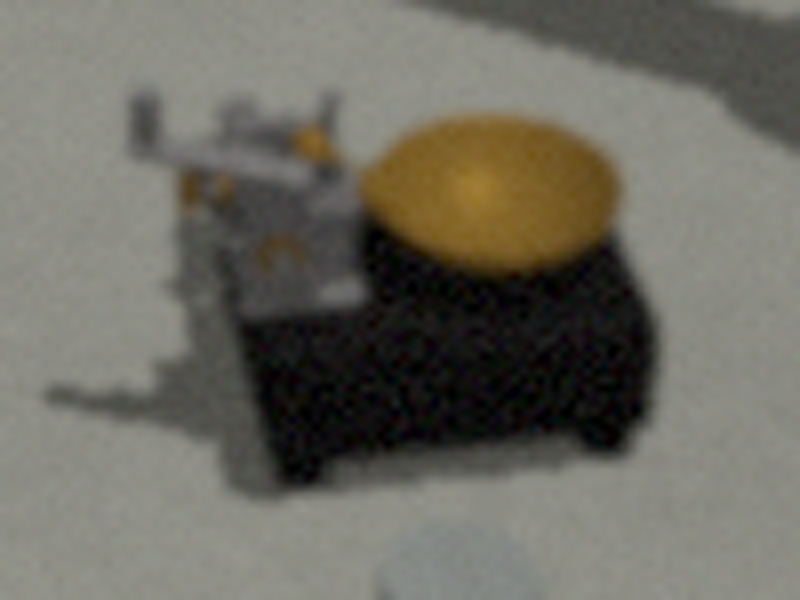

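Crops: base-top corners are at crop (190,152), (72,408) and (290,505), the cup is centred at (214,367), and the handle runs to about (500,298). The keeper post is near (330,115) in the top crop and (145,120) in the scene crop.

Run:
```python
from h import *
from scipy.optimize import least_squares
px=lambda a:np.array(a)/6+[195,155]-.4
pts=np.vstack([onz("top",[px([190,152]),px([72,408]),px([290,505])],.065),onz("top",[px([214,367])],.094)])
L=np.array([[75,62.5],[-75,62.5],[-75,-62.5],[-24,0]])/1000
def f(p):
    c,s=np.cos(p[2]),np.sin(p[2]); return (L@np.array([[c,s],[-s,c]])+p[:2]-pts[:,:2]).ravel()
r=least_squares(f,[.5,.07,0]); p=r.x; print(p,np.round(r.fun*1000,1))
np.save("dev.npy",p)
c,s=np.cos(p[2]),np.sin(p[2])
W=lambda x,y,z:np.array([p[0]+(c*x-s*y)/1e3,p[1]+(s*x+c*y)/1e3,z/1e3])
D=lambda P:((np.array([[c,s],[-s,c]])@(P[:2]-p[:2]))*1e3)
# keeper post: triangulate
o1,d1=ray("top",px([330,113])); o2,d2=ray("scene",np.array([145,105])/8+[230,165]-.4)
A=np.c_[d1[0],-d2[0]]; k=np.linalg.lstsq(A,o2-o1,rcond=None)[0]
P1=o1+k[0]*d1[0];P2=o2+k[1]*d2[0];print("post",P1,P2,D((P1+P2)/2))
print("post top plane",D(onz("top",px([330,113]),.149)[0]),"scene",D(onz("scene",np.array([145,95])/8+[230,165]-.4,.149)[0]))
print("tip handle",[D(onz("top",px([500,298]),z)[0]) for z in(.037,.087)],"handle start",[D(onz("top",px([430,272]),z)[0]) for z in(.037,.087)])
for k in [1.57,1.3]: print(k,W(48+72*np.sin(k),32-72*np.cos(k),138))
for q in [(48,-40,138),(48,32,138),(64,-100,87),(64,-100,37),(64,-100,137),(114,-100,87),(14,-100,87),(-24,0,65)]: print(q,W(*q),proj("top",W(*q))*800/512)
```

```text
[ 0.49912793  0.06537666 -0.3901038 ] [ 4.6  0.7 -1.6  2.3 -3.3 -1.1  0.3 -1.9]
post [0.59920928 0.02166433 0.14281892] [0.59805322 0.02243589 0.1426721 ] [108.50401469  -2.2318447 ]
post top plane [108.43656605  -2.78032615] scene [108.10696831   0.83891072]
tip handle [array([  69.30624035, -115.62689504]), array([  65.05172286, -114.84115481])] handle start [array([ 66.922253  , -76.88339407]), array([ 62.7492703 , -77.42272075])]
1.57 [0.62225955 0.04928534 0.138     ]
1.3 [0.61253045 0.03252324 0.138     ]
(48, -40, 138) [0.52831029 0.01012823 0.138     ] [[395.09679004 309.26676363]]
(48, 32, 138) [0.55569077 0.07671884 0.138     ] [[359.82525491 293.62816903]]
(64, -100, 87) [ 0.52029114 -0.0514485   0.087     ] [[427.00869831 316.54565151]]
(64, -100, 37) [ 0.52029114 -0.0514485   0.037     ] [[426.03920093 318.41849648]]
(64, -100, 137) [ 0.52029114 -0.0514485   0.137     ] [[428.0487505 314.5364367]]
(114, -100, 87) [ 0.56653462 -0.07046272  0.087     ] [[437.40424792 292.99590639]]
(14, -100, 87) [ 0.47404766 -0.03243428  0.087     ] [[416.5363892  340.25809107]]
(-24, 0, 65) [0.47693106 0.07450349 0.065     ] [[361.54694056 337.71541957]]
```

>>> {"op": "drive_tool", "data": {
  "rows": [
    [[0, 0, 0.11], [3.4, 4.4, 0.2], 8.5],
    [[0, 0, 0.11], [3.4, 4.4, 0.2], 8.5],
    [[0, 0, 0.11], [3.4, 4.4, 0.2], 8.5],
    [[0, 0, 0.11], [3.4, 4.4, 0.2], 8.5],
    [[0, 0, 0.11], [3.4, 4.4, 0.2], 8.5],
    [[0, 0, 0.11], [3.4, 4.4, 0.2], 8.5],
    [[0, 0, 0.11], [3.4, 4.4, 0.2], 8.5],
    [[0, 0, 0.11], [3.4, 4.4, 0.2], 8.5]
  ]
}}

```text
clock: 1.1
position: [0.4226, -0.2015, 0.2309]
ee_rot: [0.0, 0.84, 0.543, -0.0]
contact_force: [1.1, -0.5, 0.0]
width: 0.085
gripper_force: 0.0
```

>>> {"op": "drive_tool", "data": {
  "rows": [
    [[0, 0, 0.11], [3.4, 4.4, 0.2], 5],
    [[0, 0, 0.11], [3.4, 4.4, 0.2], 4],
    [[0, 0, 0.11], [3.4, 4.4, 0.2], 4],
    [[0, 0, 0.11], [3.4, 4.4, 0.2], 4],
    [[0, 0, 0.11], [3.4, 4.4, 0.2], 4],
    [[0, 0, 0], [0, 0, 0], 4]
  ]
}}

```text
clock: 1.85
position: [0.5936, 0.0201, 0.24]
ee_rot: [-0.001, 0.661, 0.751, 0.0]
contact_force: [-1.6, -0.8, -0.2]
width: 0.0398
gripper_force: 0.0
```

>>> {"op": "drive_tool", "data": {
  "rows": [
    [[0, 0, 0], [0.3, 0.1, -3], 4],
    [[0, 0, 0], [0.1, 0.1, -2.5], 4],
    [[0, 0, 0], [0, 0, 0], 4]
  ]
}}

```text
clock: 2.22
position: [0.5936, 0.0182, 0.1837]
ee_rot: [-0.002, 0.663, 0.749, -0.002]
contact_force: [-0.2, 0.2, 0.0]
width: 0.0398
gripper_force: 0.0
```

Run:
```python
from h import *
a=eyes.get_image("scene");b=eyes.get_image("top")
A=cv2.resize(a[130:220,225:325],None,fx=4,fy=4,interpolation=2);B=cv2.resize(b[135:225,205:305],None,fx=4,fy=4,interpolation=2)
p=manip.get_state()["position"];print(p)
for P in(p+[0,0,-.011],[*p[:2],.149]):
    for I,n,o in((A,"scene",[225,130]),(B,"top",[205,135])):
        q=(proj(n,P)[0]-o+.4)*4; cv2.circle(I,tuple(int(v) for v in q),3,(255,0,0),1)
cv2.imwrite("pics/hover.png",np.hstack([A,B])[:,:,::-1])
```

```text
[0.59575726 0.0181018  0.18650489]
```

View pics/hover.png

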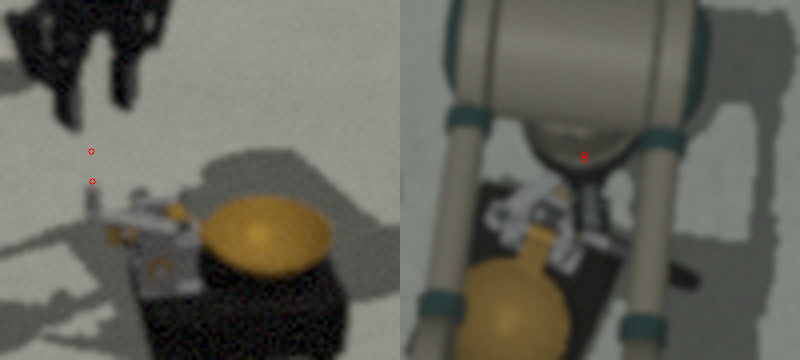

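Run:
```python
from h import *
p=np.array([.1498,-.5546,.2142])
for z in(.2,.215,.225,.235): print(z,proj("scene",[*p[:2],z])*800/512, proj("scene",[.595,.019,z-.03])*1)
s=manip.get_state();print(s["position"],s["qpos"],s["clock"])
a=eyes.get_image("scene");A=a[130:220,225:325]
g=cv2.cvtColor(np.ascontiguousarray(A),cv2.COLOR_RGB2GRAY)
ys,xs=np.where(g[:45,:45]<50); 
for x in range(0,45): 
    k=ys[xs==x]; print(x+225,(k.max()+130) if len(k) else None,end='; ')
```

```text
0.2 [[419.18144626 120.90087444]] [[247.82657913 169.03903515]]
0.215 [[419.22484456 115.76542221]] [[247.71599073 164.64130538]]
0.225 [[419.25385254 112.31599857]] [[247.64139743 161.67139872]]
0.235 [[419.28291943 108.84580451]] [[247.56610142 158.67057366]]
[0.59575726 0.0181018  0.18650489] [-8.61154271e-02  3.23966510e-01  1.50634880e+00 -3.39039292e-04
  1.31116837e+00 -2.07962380e-01] 2.325
225 None; 226 134; 227 136; 228 138; 229 141; 230 146; 231 148; 232 148; 233 148; 234 149; 235 149; 236 150; 237 150; 238 154; 239 158; 240 159; 241 160; 242 159; 243 148; 244 143; 245 142; 246 139; 247 137; 248 136; 249 136; 250 136; 251 136; 252 139; 253 154; 254 155; 255 155; 256 153; 257 145; 258 143; 259 141; 260 141; 261 140; 262 140; 263 139; 264 137; 265 133; 266 None; 267 None; 268 None; 269 None;
```

Scene: the fingertips look higher than predicted (rows about 157 against 166), and the post lies in line below, at crop (92,190). I'll descend carefully.

>>> {"op": "drive_tool", "data": {
  "rows": [
    [[0, 0, 0], [0.3, 0.4, -1], 4],
    [[0, 0, 0], [0, 0, -1], 4],
    [[0, 0, 0], [0, 0, -0.5], 4],
    [[0, 0, 0], [0, 0, 0], 4]
  ]
}}

```text
clock: 2.88
position: [0.5985, 0.0229, 0.1603]
ee_rot: [-0.001, 0.662, 0.749, -0.0]
contact_force: [-0.5, -0.9, 0.1]
width: 0.0398
gripper_force: 0.0
```

Run:
```python
from h import *
a=eyes.get_image("scene");b=eyes.get_image("top")
print(manip.get_state()["position"])
A=cv2.resize(a[135:195,225:285],None,fx=9,fy=9,interpolation=2)
cv2.imwrite("pics/hover2.png",A[:,:,::-1])
```

```text
[0.59901484 0.02285024 0.16105548]
```

View pics/hover2.png

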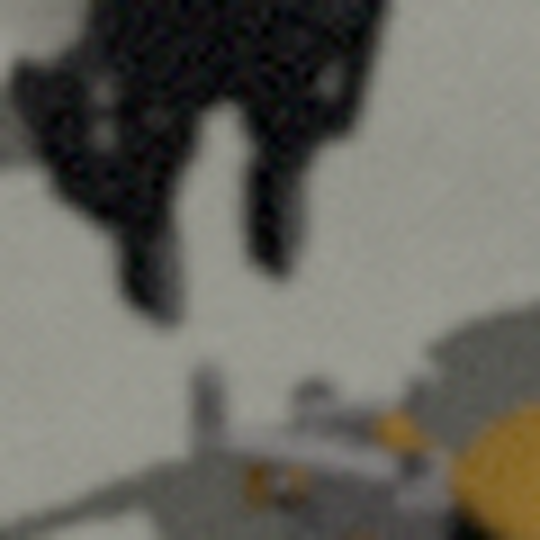

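Fingers at (155,320) and (270,275) straddle the post at (207,365), but the tips look about 2 cm above it. I'll go down and feel for the post by closing gently.

>>> {"op": "drive_tool", "data": {
  "rows": [
    [[0, 0, 0], [0, 0, -1], 4],
    [[0, 0, 0], [0, 0, -0.8], 4],
    [[0, 0, 0], [0, 0, 0], 2],
    [[0, 0, 0], [0, 0, 0], 0.8],
    [[0, 0, 0], [0, 0, 0], 0.8],
    [[0, 0, 0], [0, 0, 0], 0.8]
  ],
  "force": 20
}}

```text
clock: 3.72
position: [0.5991, 0.0228, 0.1433]
ee_rot: [0.0, 0.662, 0.749, 0.0]
contact_force: [0.4, -0.3, 0.9]
width: 0.0074
gripper_force: 0.0
```

Run:
```python
from h import *
a=eyes.get_image("scene");b=eyes.get_image("top")
s=manip.get_state();print(s["position"],s["width"],s["gripper_force"])
A=cv2.resize(a[140:200,220:286],None,fx=6,fy=6,interpolation=2)
B=cv2.resize(b[155:215,205:271],None,fx=6,fy=6,interpolation=2)
cv2.imwrite("pics/hover3.png",np.hstack([A,B])[:,:,::-1])
```

```text
[0.59904246 0.02284189 0.14320699] 0.008283129899669076 0.0
```

View pics/hover3.png

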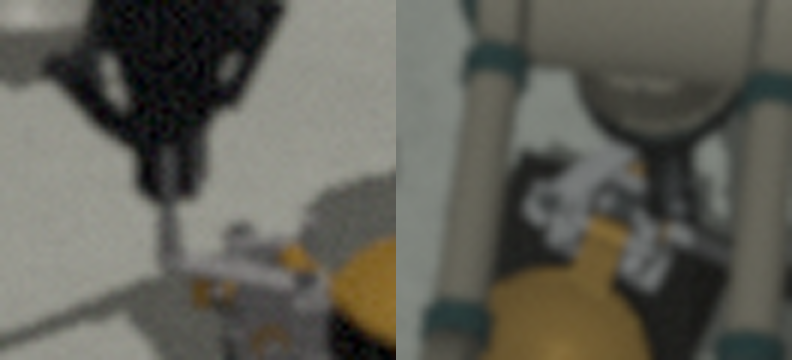

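Run:
```python
from h import *
o1,d1=ray("top",[[250.7,191],[250.7,180]]); o2,d2=ray("scene",[[248.0,171.5]]*2)
for a,b in zip(d1,d2):
    k=np.linalg.lstsq(np.c_[a,-b],o2-o1,rcond=None)[0]; print(o1+k[0]*a,o2+k[1]*b)
s=manip.get_state(); print(s["qpos"])
for z in(.13,.2,.3,.4): print(z,proj("top",[.599,.0228,z]),proj("scene",[.599,.0228,z]))
for px in([249,171],[246,176]): print(onz("top",[px],.3))
```

```text
[0.54804958 0.01696664 0.14123643] [ 0.58127869 -0.00430183  0.14428729]
[0.57867346 0.01775299 0.15385575] [0.58974452 0.01047984 0.15512728]
[-7.79134987e-02  3.58755393e-01  1.56543338e+00 -3.12142520e-06
  1.21693255e+00 -2.00941347e-01]
0.13 [[249.26159955 174.08795641]] [[247.60445925 181.44648039]]
0.2 [[248.95742595 170.70108304]] [[247.07314394 161.13559728]]
0.3 [[248.4624519  165.18871635]] [[246.25081317 129.41986901]]
0.4 [[247.87929126 158.69266364]] [[245.34710942  94.153407  ]]
[[0.58390171 0.02096072 0.3       ]]
[[0.5706917  0.02829148 0.3       ]]
```

>>> {"op": "drive_tool", "data": {
  "rows": [
    [[0, 0, 0], [0, 0, 0], 4],
    [[0, 0, 0], [0, 0, 0], 4],
    [[0, 0, 0], [0, 0, -0.7], 4],
    [[0, 0, 0], [0, 0, -0.5], 4],
    [[0, 0, 0], [0, 0, 0], 4]
  ]
}}

```text
clock: 4.45
position: [0.5983, 0.0229, 0.1302]
ee_rot: [-0.001, 0.662, 0.749, -0.0]
contact_force: [0.1, 0.1, -0.0]
width: 0.0399
gripper_force: 0.0
```

>>> {"op": "drive_tool", "data": {
  "rows": [
    [[0, 0, 0], [0, 0, -0.4], 4],
    [[0, 0, 0], [0, 0, -0.3], 4],
    [[0, 0, 0], [0, 0, 0], 2],
    [[0, 0, 0], [0, 0, 0], 0.8],
    [[0, 0, 0], [0, 0, 0], 0.8]
  ]
}}

```text
clock: 5.08
position: [0.5991, 0.0228, 0.1241]
ee_rot: [0.0, 0.662, 0.749, 0.0]
contact_force: [1.3, -0.3, -0.7]
width: 0.0106
gripper_force: 19.5
```

The grip stopped at 10.6 mm with 19.5 N, so the post is between the pads. I'll loosen, go a little deeper and sweep along the arc.

>>> {"op": "drive_tool", "data": {
  "rows": [
    [[0, 0, 0], [0, 0, 0], 2.2],
    [[0, 0, 0], [0, 0, 0], 2.2],
    [[0, 0, 0], [0, 0, -0.8], 2.2],
    [[0, 0, 0], [-0.6, -0.44, 0], 2.2],
    [[0, 0, 0], [-0.66, -0.38, 0], 2.2],
    [[0, 0, 0], [-0.69, -0.3, 0], 2.2],
    [[0, 0, 0], [-0.73, -0.22, 0], 2.2],
    [[0, 0, 0], [0, 0, 0], 2.2]
  ]
}}

```text
clock: 6.08
position: [0.5712, 0.0094, 0.1162]
ee_rot: [-0.0, 0.662, 0.749, -0.0]
contact_force: [0.3, -0.7, -0.4]
width: 0.022
gripper_force: 0.0
```

>>> {"op": "drive_tool", "data": {
  "rows": [
    [[0, 0, 0], [-0.74, -0.15, 0], 2.2],
    [[0, 0, 0], [-0.75, -0.07, 0], 2.2],
    [[0, 0, 0], [-0.76, 0.02, 0], 2.2],
    [[0, 0, 0], [-0.76, 0.09, 0], 2.2],
    [[0, 0, 0], [-0.73, 0.18, 0], 2.2],
    [[0, 0, 0], [-0.4, 0.14, 0], 2.2],
    [[0, 0, 0], [0, 0, 0], 2.2]
  ]
}}

```text
clock: 6.95
position: [0.5302, 0.0118, 0.116]
ee_rot: [-0.0, 0.662, 0.749, -0.0]
contact_force: [-0.4, -0.1, -0.6]
width: 0.0221
gripper_force: 0.0
```

>>> {"op": "drive_tool", "data": {
  "rows": [
    [[0, 0, 0], [-0.4, 0.12, 0], 2.2],
    [[0, 0, 0], [-0.3, 0.1, 0], 2.2],
    [[0, 0, 0], [-0.2, 0.08, 0], 2.2],
    [[0, 0, 0], [0, 0, 0], 2.2]
  ]
}}

```text
clock: 7.45
position: [0.5231, 0.0143, 0.1163]
ee_rot: [0.001, 0.662, 0.749, 0.001]
contact_force: [4.2, -1.7, -1.0]
width: 0.0218
gripper_force: 2.0
```

Run:
```python
from h import *
a=eyes.get_image("scene");b=eyes.get_image("top")
s=manip.get_state();print(s["position"],s["contact_force"],s["gripper_force"])
A=cv2.resize(a[140:200,220:286],None,fx=6,fy=6,interpolation=2)
B=cv2.resize(b[155:215,205:271],None,fx=6,fy=6,interpolation=2)
cv2.imwrite("pics/push.png",np.hstack([A,B])[:,:,::-1])
```

```text
[0.52309702 0.01425163 0.11628099] [ 4.48998278 -1.10858429 -1.70668594] 2.26454459130764
```

View pics/push.png

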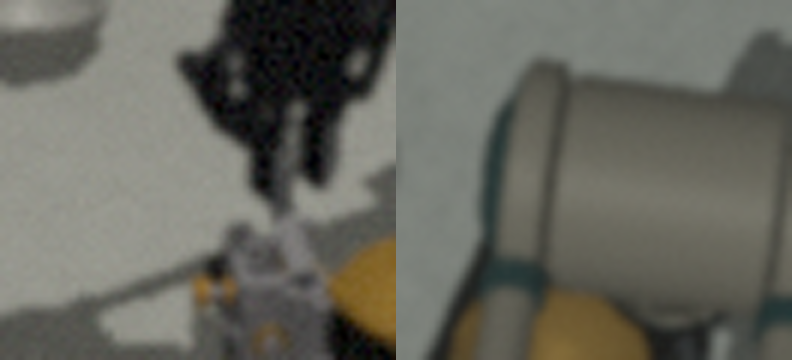

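The picture shows the keeper swung across the carriage and the post inside the pads at about (290,200). The 4.5 N is the stop building up, so I'll press a bit more to confirm home.

>>> {"op": "drive_tool", "data": {
  "rows": [
    [[0, 0, 0], [-0.3, 0.1, 0], 2.2],
    [[0, 0, 0], [0, 0, 0], 2.2],
    [[0, 0, 0], [0, 0, 0], 2.2]
  ]
}}

```text
clock: 7.92
position: [0.5229, 0.0147, 0.1167]
ee_rot: [0.004, 0.662, 0.749, 0.002]
contact_force: [8.9, -2.4, -4.3]
width: 0.0221
gripper_force: 4.6
```

>>> {"op": "drive_tool", "data": {
  "rows": [
    [[0, 0, 0], [0.6, -0.2, 0], 2.2],
    [[0, 0, 0], [0, 0, 3], 2.2],
    [[0, 0, 0], [0, 0, 5], 3],
    [[0, 0, -0.173], [0, -1, 5], 5],
    [[0, 0, -0.173], [-0.5, -4, 1], 8.5],
    [[0, 0, -0.172], [-1, -4, 0], 8.5],
    [[0.12, -0.049, 0], [-1, -4, 0], 8.5],
    [[0.12, -0.049, 0], [-1, -1, 0], 8.5]
  ]
}}

```text
clock: 8.93
position: [0.4884, -0.127, 0.256]
ee_rot: [-0.074, 0.825, 0.55, 0.108]
contact_force: [-0.0, 0.5, 1.3]
width: 0.085
gripper_force: 0.0
```

>>> {"op": "drive_tool", "data": {
  "rows": [
    [[0.12, -0.05, 0], [0, 0, -3], 8.5],
    [[0.12, -0.05, 0], [0, 0, -3], 8.5],
    [[0, 0, 0], [0, 0, -2], 8.5],
    [[0, 0, 0], [0, 0, 0], 8.5]
  ]
}}

```text
clock: 9.43
position: [0.4878, -0.1252, 0.1746]
ee_rot: [-0.147, 0.804, 0.535, 0.213]
contact_force: [-0.4, 0.2, 0.2]
width: 0.0849
gripper_force: 0.0
```

Run:
```python
from h import *
a=eyes.get_image("scene");b=eyes.get_image("top")
s=manip.get_state();p=s["position"];q=s["ee_rot"];M=R.from_quat(np.roll(q,-1)).as_matrix()
print(p,q,s["qpos"],"\ny",M[:,1],"z",M[:,2],s["contact_force"])
A=cv2.resize(a[100:200,220:320],None,fx=4,fy=4,interpolation=2)
B=cv2.resize(b[155:255,205:305],None,fx=4,fy=4,interpolation=2)
for k in(0,.011):
  for I,n,o in((A,"scene",[220,100]),(B,"top",[205,155])):
    cv2.circle(I,tuple(int(v) for v in (proj(n,p+k*M[:,2])[0]-o+.4)*4),3,(255,0,0),1)
cv2.imwrite("pics/k.png",np.hstack([A,B])[:,:,::-1])
```

```text
[ 0.48963329 -0.12582336  0.17666023] [-0.14374145  0.80387568  0.53632956  0.21324374] [-0.759409    0.25423929  1.77114053  0.4949259   1.34950013 -0.53359951] 
y [ 0.92358851 -0.38337799 -0.00236266] z [ 0.18865734  0.45983835 -0.86773101] [-0.12409653  0.15832991  0.38026617]
```

View pics/k.png

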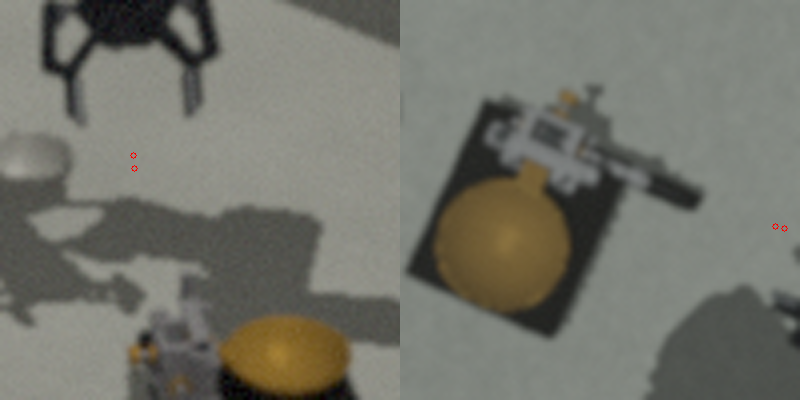

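The scene view shows the two tips at crop (78,122) and (190,113), well behind the reported tip along the tool axis. The top view shows the handle at (640–700,175–205). I'll estimate the tool-axis offset numerically.

Run:
```python
from h import *
s=manip.get_state();p=s["position"];M=R.from_quat(np.roll(s["ee_rot"],-1)).as_matrix()
print("target tips px: ",(np.array([[78,122],[190,113]])/4+[220,100]-.4))
for k in(.011,0,-.01,-.02,-.03,-.04):
    t=[p+k*M[:,2]+e*M[:,1] for e in(.0425,-.0425)]
    print(k,np.round(proj("scene",t),1).tolist(),np.round(proj("top",t),1).tolist())
# dark fingers in top view
b=eyes.get_image("top"); g=cv2.cvtColor(np.ascontiguousarray(b),cv2.COLOR_RGB2GRAY)
print((g[205:245:2,280:345:2]).tolist().__str__() if 0 else "")
for r in range(200,250,2): print(r,''.join('#' if v<35 else('+' if v<60 else '.') for v in g[r,270:360]))
```

```text
target tips px:  [[239.1  130.1 ]
 [267.1  127.85]]
0.011 [[240.5, 142.9], [266.0, 140.7]] [[304.5, 197.6], [292.5, 224.9]]
0 [[240.2, 139.6], [265.7, 137.4]] [[306.6, 198.1], [294.6, 225.6]]
-0.01 [[239.9, 136.5], [265.4, 134.4]] [[308.6, 198.5], [296.5, 226.2]]
-0.02 [[239.6, 133.5], [265.2, 131.4]] [[310.6, 199.0], [298.4, 226.9]]
-0.03 [[239.4, 130.4], [264.9, 128.3]] [[312.6, 199.5], [300.3, 227.5]]
-0.04 [[239.1, 127.3], [264.6, 125.3]] [[314.6, 199.9], [302.3, 228.2]]

200 ++++.........................................+++++++#+++++....++++++++++..................
202 +++++++...........................................+++#+##++...++++........................
204 .+++++++++........................................+###++##+++++++.........................
206 ......+++.........................................+++#+########+++........................
208 ..................................................++##############+++++...................
210 ..................................................++##################+##++++.............
212 .............................................
[... 1055 characters left out ...]
+++++####++++......................
236 ...................................+####+++.....+++..........++++#+++.....................
238 .................................++#####++++++++++................++++....................
240 .................................++#############++.....................................+++
242 ....................................+++######+#+++++.................................+++++
244 ...............................................++++++.....................................
246 ..........................................................................................
248 ..........................................................................................
```

>>> {"op": "drive_tool", "data": {
  "rows": [
    [[0, 0, 0], [0.6, 1.4, -2.6], 6],
    [[0, 0, 0], [0.6, 1.4, -2.6], 5.5],
    [[0, 0, 0], [0.6, 1.4, -2.6], 5.5],
    [[0, 0, 0], [0.6, 1.4, -2.6], 5.5],
    [[0, 0, 0], [0, 0, 0], 5.5]
  ]
}}

```text
clock: 10.2
position: [0.5132, -0.0686, 0.072]
ee_rot: [-0.145, 0.803, 0.537, 0.213]
contact_force: [1.2, -0.5, 0.7]
width: 0.055
gripper_force: 0.0
```

Run:
```python
from h import *
a=eyes.get_image("scene");b=eyes.get_image("top")
s=manip.get_state();p=s["position"];M=R.from_quat(np.roll(s["ee_rot"],-1)).as_matrix()
print(p,M[:,1],M[:,2],s["contact_force"])
H=np.array([.5214,-.054,.037])
print("TCP err to line",H+.04*M[:,2]-p)
A=cv2.resize(a[130:205,220:270],None,fx=8,fy=8,interpolation=2)
B=cv2.resize(b[175:250,255:305],None,fx=8,fy=8,interpolation=2)
ax=np.array([.380,.925,0])
for P,c in((H,(255,0,0)),(H-.021*ax,(255,0,0)),(H+.025*ax,(255,0,0)),(p-.025*M[:,2],(0,255,0)),(p-.04*M[:,2],(0,255,0))):
  for I,n,o in((A,"scene",[220,130]),(B,"top",[255,175])):
    cv2.circle(I,tuple(int(v) for v in (proj(n,P)[0]-o+.4)*8),3,c,1)
cv2.imwrite("pics/k2.png",np.hstack([A,B])[:,:,::-1])
```

```text
[ 0.51459456 -0.07059286  0.07332384] [ 9.23719643e-01 -3.83068894e-01  4.92974950e-04] [ 0.19038848  0.457979   -0.86833603] [-0.03345519 -0.53988691  0.30492155]
TCP err to line [ 0.01442098  0.03491203 -0.07105728]
```

View pics/k2.png

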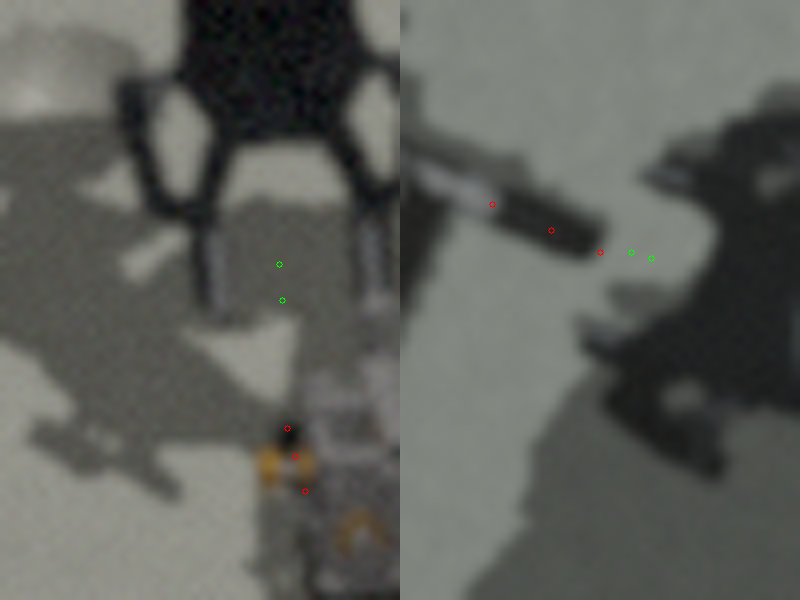

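Top view: the fingers straddle the handle's line, with tips at (645,170) and (590,330) and the handle at (490–605,190–250). The handle sits about 3 mm to +x of the model. Advancing.

>>> {"op": "drive_tool", "data": {
  "rows": [
    [[0, 0, 0], [0.7, 1.2, -2.4], 5.5],
    [[0, 0, 0], [0.5, 1.2, -2.4], 5.5],
    [[0, 0, 0], [0.3, 0.6, -1.2], 5.5],
    [[0, 0, 0], [0, 0, 0], 5.5]
  ],
  "force": 40
}}

```text
clock: 10.8
position: [0.5291, -0.0406, 0.0124]
ee_rot: [-0.143, 0.804, 0.536, 0.213]
contact_force: [-0.4, 0.2, -0.7]
width: 0.0553
gripper_force: 0.0
```

>>> {"op": "drive_tool", "data": {
  "rows": [
    [[0, 0, 0], [0.2, 0.5, -1], 5.5],
    [[0, 0, 0], [0, 0, 0], 3.5],
    [[0, 0, 0], [0, 0, 0], 1.4],
    [[0, 0, 0], [0, 0, 0], 1.0],
    [[0, 0, 0], [0, 0, 0], 1.0],
    [[0, 0, 0], [0, 0, 0], 1.0]
  ]
}}

```text
clock: 11.55
position: [0.5309, -0.0356, 0.0022]
ee_rot: [-0.143, 0.804, 0.536, 0.213]
contact_force: [0.1, -0.2, 1.5]
width: 0.017
gripper_force: 38.9
```

Run:
```python
import numpy as np
f=-.04+np.arange(26)*.19
P=np.c_[-5*np.sin(f),-5*np.cos(f)];d=np.diff(P,axis=0)
for i,(x,z) in enumerate(d): print(round(f[i+1],2),"[%.2f,%.2f,%.2f]"%(x*.925,-x*.380,z))
```

```text
0.15 [-0.88,0.36,0.05]
0.34 [-0.85,0.35,0.23]
0.53 [-0.80,0.33,0.40]
0.72 [-0.71,0.29,0.56]
0.91 [-0.60,0.25,0.69]
1.1 [-0.47,0.19,0.80]
1.29 [-0.32,0.13,0.88]
1.48 [-0.16,0.07,0.93]
1.67 [0.00,-0.00,0.95]
1.86 [0.17,-0.07,0.93]
2.05 [0.33,-0.14,0.88]
2.24 [0.48,-0.20,0.80]
2.43 [0.61,-0.25,0.68]
2.62 [0.72,-0.29,0.55]
2.81 [0.80,-0.33,0.39]
3.0 [0.85,-0.35,0.22]
3.19 [0.88,-0.36,0.04]
3.38 [0.87,-0.36,-0.14]
3.57 [0.83,-0.34,-0.31]
3.76 [0.76,-0.31,-0.47]
3.95 [0.66,-0.27,-0.62]
4.14 [0.54,-0.22,-0.75]
4.33 [0.40,-0.17,-0.84]
4.52 [0.25,-0.10,-0.91]
4.71 [0.09,-0.04,-0.94]
```

>>> {"op": "drive_tool", "data": {
  "rows": [
    [[0, 0, 0], [-0.88, 0.36, 0.05], 1.0],
    [[0, 0, 0], [-0.85, 0.35, 0.23], 1.0],
    [[0, 0, 0], [-0.8, 0.33, 0.4], 1.0],
    [[0, 0, 0], [-0.71, 0.29, 0.56], 1.0],
    [[0, 0, 0], [0, 0, 0], 1.0]
  ]
}}

```text
clock: 12.18
position: [0.4967, -0.0215, 0.0146]
ee_rot: [-0.144, 0.804, 0.537, 0.212]
contact_force: [-2.0, -0.5, -2.6]
width: 0.017
gripper_force: 39.2
```

>>> {"op": "drive_tool", "data": {
  "rows": [
    [[0, 0, 0], [-0.6, 0.25, 0.69], 1.0],
    [[0, 0, 0], [-0.47, 0.19, 0.8], 1.0],
    [[0, 0, 0], [-0.32, 0.13, 0.88], 1.0],
    [[0, 0, 0], [-0.16, 0.07, 0.93], 1.0],
    [[0, 0, 0], [0, 0, 0], 1.0]
  ]
}}

```text
clock: 12.8
position: [0.4811, -0.015, 0.0482]
ee_rot: [-0.144, 0.804, 0.537, 0.212]
contact_force: [-6.9, -1.6, -1.1]
width: 0.0168
gripper_force: 39.7
```

>>> {"op": "drive_tool", "data": {
  "rows": [
    [[0, 0, 0], [-0.15, 0.06, 0.95], 1.0],
    [[0, 0, 0], [0.1, -0.04, 0.93], 1.0],
    [[0, 0, 0], [0.33, -0.14, 0.88], 1.0],
    [[0, 0, 0], [0.48, -0.2, 0.8], 1.0],
    [[0, 0, 0], [0, 0, 0], 1.0]
  ]
}}

```text
clock: 13.42
position: [0.4915, -0.0193, 0.084]
ee_rot: [-0.142, 0.804, 0.536, 0.214]
contact_force: [-2.0, -0.9, 1.3]
width: 0.0167
gripper_force: 39.8
```

>>> {"op": "drive_tool", "data": {
  "rows": [
    [[0, 0, 0], [0.61, -0.25, 0.68], 1.0],
    [[0, 0, 0], [0.72, -0.29, 0.55], 1.0],
    [[0, 0, 0], [0.8, -0.33, 0.39], 1.0],
    [[0, 0, 0], [0.85, -0.35, 0.22], 1.0],
    [[0, 0, 0], [0, 0, 0], 1.0]
  ]
}}

```text
clock: 14.05
position: [0.5219, -0.032, 0.1018]
ee_rot: [-0.142, 0.804, 0.536, 0.214]
contact_force: [-1.5, -2.1, 3.3]
width: 0.0168
gripper_force: 39.9
```

>>> {"op": "drive_tool", "data": {
  "rows": [
    [[0, 0, 0], [0.88, -0.36, 0.04], 1.0],
    [[0, 0, 0], [0.87, -0.36, -0.14], 1.0],
    [[0, 0, 0], [0.83, -0.34, -0.31], 1.0],
    [[0, 0, 0], [0.76, -0.31, -0.47], 1.0],
    [[0, 0, 0], [0, 0, 0], 1.0]
  ]
}}

```text
clock: 14.68
position: [0.5548, -0.0457, 0.092]
ee_rot: [-0.142, 0.804, 0.536, 0.213]
contact_force: [0.1, -4.1, 1.4]
width: 0.0169
gripper_force: 39.8
```

>>> {"op": "drive_tool", "data": {
  "rows": [
    [[0, 0, 0], [0.66, -0.27, -0.62], 1.0],
    [[0, 0, 0], [0.54, -0.22, -0.75], 1.0],
    [[0, 0, 0], [0.3, -0.12, -0.84], 1.0],
    [[0, 0, 0], [0, 0, 0], 1.0]
  ]
}}

```text
clock: 15.18
position: [0.5702, -0.0521, 0.0697]
ee_rot: [-0.142, 0.805, 0.536, 0.213]
contact_force: [2.7, -5.3, 0.9]
width: 0.0169
gripper_force: 39.9
```

Run:
```python
from h import *
from scipy.optimize import least_squares
Q=np.array([[.5309,-.0356,.0022],[.4967,-.0215,.0146],[.4811,-.015,.0482],[.4915,-.0193,.084],[.5219,-.032,.1018]])
s=manip.get_state();p=s["position"];print(p,s["contact_force"],s["gripper_force"])
Q=np.vstack([Q,p]);u=np.array([.925,-.38])
x=Q[:,:2]@u;z=Q[:,2]
r=least_squares(lambda c:np.hypot(x-c[0],z-c[1])-.05,[.49,.052]);c=r.x
print(c,r.fun*1e3,np.mod(np.arctan2(-(x-c[0]),-(z-c[1])),2*np.pi))
```

```text
[ 0.57015533 -0.05208156  0.06966687] [ 2.74882965 -5.3013818   0.94464131] 39.8631477355957
[0.50050784 0.05210391] [ 0.0722686  -0.11696214 -0.05685159  0.02409171  0.00953129 -0.1283133 ] [6.2011585  0.71995268 1.49254943 2.26219409 3.02957311 4.35250783]
```

>>> {"op": "drive_tool", "data": {
  "rows": [
    [[0, 0, 0], [0.13, -0.05, -0.57], 1.0],
    [[0, 0, 0], [0.1, -0.04, -0.57], 1.0],
    [[0, 0, 0], [0.05, -0.02, -0.52], 1.0],
    [[0, 0, 0], [0, 0, 0], 1.0],
    [[0, 0, 0], [0, 0, 0], 1.0]
  ]
}}

```text
clock: 15.8
position: [0.573, -0.0533, 0.0533]
ee_rot: [-0.142, 0.805, 0.536, 0.214]
contact_force: [3.6, -4.6, -1.5]
width: 0.0168
gripper_force: 39.8
```

Run:
```python
from h import *
s=manip.get_state();p=s["position"];x=p[:2]@[.925,-.38]-.5005;z=p[2]-.0521
print(p,np.hypot(x,z),np.arctan2(-x,-z)%(2*np.pi),s["contact_force"],s["gripper_force"])
# cup lift: apex of brass rim in scene before/after
for im in(cv2.imread("raw_scene0.png"),eyes.get_image("scene")[:,:,::-1]):
    m=cv2.inRange(cv2.cvtColor(np.ascontiguousarray(im),cv2.COLOR_BGR2HSV),(8,110,60),(30,255,255))[175:205,275:312]
    ys,xs=np.where(m);print(xs.min()+275,xs.max()+275,ys.min()+175,ys.max()+175,xs.mean()+275,ys.mean()+175)
d=np.load("dev.npy");c,sn=np.cos(d[2]),np.sin(d[2])
for zz in(.094,.104): print(proj("scene",[d[0]-.024*c,d[1]-.024*sn,zz]))
k=onz("scene",[[0,0]],.1) # keeper post: gray upright check
W=lambda x,y,z:[d[0]+(c*x-sn*y)/1e3,d[1]+(sn*x+c*y)/1e3,z/1e3]
im=eyes.get_image("scene");q=proj("scene",[W(48,-40,149),W(48,-40,138)]);print(q)
u,v=np.int32(q[1]);g=cv2.cvtColor(np.ascontiguousarray(im),cv2.COLOR_RGB2GRAY);print(g[v-8:v+5,u-9:u+10])
```

```text
[ 0.57302591 -0.05332747  0.05328812] 0.049827572415748 4.688542187475123 [ 3.60160667 -4.62701936 -1.48277337] 39.7718220949173
275 306 180 198 291.18629550321197 188.8201284796574
275 308 177 195 292.09819639278555 185.98396793587173
[[290.80013828 187.2522577 ]]
[[290.94499333 184.55913328]]
[[265.39700983 167.3262508 ]
 [265.3782815  170.38850303]]
[[ 38  58  80  84  81  80  81  82  85  82  84  87  85  82  82  86  86  85
   81]
 [ 54  73  84  82  85  85  84  84  84  80  83  80  85  81  85  86  82  86
   86]
 [ 60  76  83  84  84  84  87  86  83  81  82  82  84  84  84  86  81  81
   84]
 [ 67  80  83  83  86  85  83  89  79  87  91  82  82  82  83  84  86  80
   86]
 [ 73  79  83  83  81  86  87  82  89  90  95  93  88  84  86  84  84  86
   83]
 [ 78  80  83  83  82  85  80  84  90 101 108 106 100  91  84  85  83  84
   84]
 [ 84  82  84  82  84  84  83  86  85 101 107 109 103  93  89  84  86  89
   84]
 [ 86  83  81  84  83  86  82  88  78  81  87  91  91  86  86  87  87  84
   88]
 [ 87  86  86  80  80  80  83  89  81  73  78  80  87  85  80  85  86  83
   87]
 [ 81  84  84  85  86  86  86  83  75  73  74  79  85  87  84  81  85  86
   83]
 [ 86  84  85  85  84  82  81  83  80  73  77  83  85  89  86  86  84  84
   82]
 [ 85  85  82  88  82  85  88  77  79  70  75  84  85  87  86  88  84  85
   83]
 [ 84  86  86  85  87  86  84  78  84  86  95  96 101  94  88  84  88  84
   84]]
```

```bash
python3 -c "
from rig import job
print(job.sign_off())"
```

```text
the job is handed in; nothing more can be done
None
```

I've handed the job in: the keeper is shut against its stud, and the crank is at about 4.69 rad with the gripper still holding the handle at 40 N. The camera shows the cup about 10 mm up, and the loose items were left alone; I don't have the judged result.

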